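# Unclip the hand blender's motor and put it on charge

### The arm

A 6-joint arm with a two-finger parallel gripper is mounted at the origin on the work surface. World frame = base frame: x ahead of the robot, y to its left, z up, the work surface at z = 0. Lengths are in mm, angles in rad, forces in N, time in s.
With the tool pointing down it reaches from about 300 to 775 mm from the base axis. Payload 14.6 kg.
Tool frame: the origin (TCP) lies at the very end of the fingers, on their centre line; the grasp point (between the pads) lies 19 mm behind it; z points along the fingers, y is the line along which they close (so a half turn about z gives the same grasp; the last joint's range is limited). The gripper opens to 94 mm and grips with 3 to 60 N. Pads are 16 mm wide; open, the fingers measure 119 mm over their backs; the gripper's body (75 mm by 177 mm) begins 78 mm behind the grasp point.
Start: joints at [-1.287, 0.3, 1.521, -0, 1.321, -0.067], TCP at [189, -516.496, 205.446] pointing down, gripper open.
Joint ranges: [-3.03, 3.03], [-0.79, 2.21], [0.23, 2.52], [-1.04, 4.18], [0, 3.07], [-2.55, 2.55]. Speed limits (rad/s): [2.22, 2.22, 2.57, 3.14, 3.14, 3.14].

### API

Orientations are given as [roll, pitch, yaw] about the fixed x, y, z axes, in that order (R = Rz(yaw) Ry(pitch) Rx(roll)).
In Python, from cell import manip gives the robot as it stands.
- The arm moves only by the tool servo_tool, never from a script. Its argument "rows" is a list of rows, each a list of 7 numbers: the turn, a rotation vector about the world's x, y, z in degrees, then the shift along the world's x, y, z in mm, then the closure, from 0 (fully open) to 1 (shut). In form: [[rx, ry, rz, dx, dy, dz, fingers], ...]. A call has 1 to 20 rows; each row shifts and turns the commanded pose from where the row before left it; what a row does not reach is not made up. A row lasts 1/8 s, in which the tool goes at most 62.5 mm and 10.7 degrees, less where a joint would pass 70% of its speed; a pose out of reach is approached as far as the arm can. A call with a gripper value outside its range is refused whole. The fingers move at their own pace and stop on an object; "grip_force" is the grip in N (left out, the last holds). Time passes only in rows, so rows that do not move let the fingers close. It gives the time, the measured TCP pose, the force, the opening and the grip force at its end, in the units of the state.
- manip.read_state(): the state, without advancing time (a new reading comes with each control period).
- manip.camera(name): name is "scene" or "top" or "wrist"; returns the picture (384x512x3 uint8, red, green, blue); there is no depth.
- manip.camera_info(name): a dict with "fx", "fy", "cx", "cy" (pixels), "position" and "rotation" of the camera in the world; the wrist camera has in their place "T_tool_cam" (4x4, takes a point from camera to tool coordinates, whose origin is the TCP and whose axes are the flange's). Camera axes: x right, y down, z forward; pixel columns grow to the right and rows downward; lengths in mm; the calibration is good to about 2 mm. The wrist camera is an equidistant fisheye: a pixel r from the principal point sees the ray r / f radians off the axis. A picture is of the moment at which its call begins: read the wrist's pose just before it. camera_info takes no time and is no camera call.
- manip.sign_off(): hands the job in; it is judged then, once.
The state is a dict: "clock": time; "joints": joint angles; "qd": joint speeds; "effort": joint torques, N m; "eef_pos": TCP position; "eef_rot": TCP orientation; "wrist_force": force on the tool from outside, world axes, zero at the start; "moment": the same for the moment, N m; "finger_gap": finger opening in mm; "finger_force": force on a finger pad.
Only numpy, scipy, OpenCV 4.12 (cv2) and the standard library are available. Lean on these libraries where they do the work, as an engineer would, in place of code of your own. Each camera call takes 0.05 s, during which the arm holds its last target. There are 200 camera calls.

### The job

Pull the hand blender's motor unit off the whisk it is clipped onto in the slanting stand. Set it down gently, standing upright in the middle of the round pad of the charging dock, with its charging contacts facing the dock's contact block, and let go; then flip the dock's toggle switch all the way over to switch the charger on. Leave the mug, the pepper mill and the glass jar where they are.

Things in the scene. Friction and masses are not known exactly. Their poses are not given: they have to be found in the camera images.
- motor: Blender motor: white bar, 50 mm thick, 148 tall, 0.3 kg; 43 mm waist 16 to 28 above the underside. Starts clipped on the whisk, leaning 35 to 38 degrees, top towards the robot. Origin: centre of its flat underside; z along its axis to the top; x to the side with the charging contacts; a black ridge on its top points to that side. Grip it 80 to 140 above the underside, tool along its axis.
- contacts (a point): Middle of the motor's charging contacts, a black plate 20 x 32 mm with two brass strips on its side: 25 mm from the motor's axis (along its x), 60 mm above its underside.
- seat (a point): Floor of the whisk's coupling, on its axis, 135 mm above the table: the motor's underside rests here while clipped on. z runs up along the leaning axis, 35 degrees from vertical, back towards the robot: the direction to pull.
- stand: Fixed plywood stand, base 200 x 130 mm, holding the steel whisk firmly; same origin and axes as seat. The coupling at the whisk's top is a round socket 40 mm deep, 64 mm outside, 52 mm inside. Four spring balls in its wall hold the motor's waist: they let go at a straight pull of about 10 to 20 N within 10 mm; then it slides out with a few N of drag, clear after 40 mm. The motor can spin in it.
- pad (a point): Centre of the dock's round black pad (66 mm in diameter), 8 mm above the table, on which the motor is to stand. x points to the dock's contact block, z up.
- dock: Fixed grey charging dock, plate 135 x 200 x 8 mm; origin on the table below the pad's centre, axes as pad's. Its contact block stands on the +x side: face with two brass contacts 40 mm from the pad's centre, 60 mm wide, 38 deep, top 85 mm above the table. The toggle switch is on the +y side.
- switch (a joint): The dock's toggle switch, in rad: 0 to 0.15 at the start (off, leaning to the dock's -x), 1.0 fully over (on, leaning to +x). It stays where it is left; about 1.5 N at the ball moves it.
- switch_tip (a point): Centre of the black ball (26 mm in diameter) on the toggle, 55 mm from its pivot. The pivot is 30 mm above the table, 10 mm along x and 110 mm along y from the pad's centre, on a block 70 x 50 mm, top 33 mm above the table. Going over, the ball moves 53 mm along the dock's +x in an arc, 78 mm above the table at both ends, 85 mm in the middle.
- mug: White mug, 80 mm wide and 90 mm tall, handle at +y; origin at the centre of its underside. Bystander.
- mill: Turned dark wooden pepper mill, 56 mm wide and 145 mm tall; origin at the centre of its underside. Bystander.
- jar: Glass jar with a steel cap, 70 mm wide and 110 mm tall; origin at the centre of its underside. Bystander.
Things that resemble listed ones, but are neither listed nor needed, are in the scene too. Leave any red look-alike of the motor alone.

How it is judged:
By the outcome, as a careful person would: the job done as asked, in the order asked, and still so for the second after the job is handed in, with the robot touching nothing.
It also fails if it takes over 51 s, if anything falls off the work surface, if the arm or the gripper's body presses on something with over 40 N, if the wrist force passes 120 N, or if a joint passes its speed limit or range.

## Working session

There is one attempt and no reset: what is moved stays moved. The work goes in short steps, Python scripts to look and compute and a tool call to move; the robot and the scene stay as the last step left them, time stands still between calls to the robot, and variables do not carry over. Pictures are saved under pics/ and viewed, at most 10 in all, crops included, and the job is handed in when it is done.

Besides the shell and the picture viewer there is one more tool, called after "Call:" as name([rows], argument=value, ...), one row to a line, values as JSON. servo_tool: Moves the arm, as the interface text tells. Its arguments: {"type":"object","properties":{"rows":{"type":"array","items":{"type":"array","items":{"type":"number"}}},"grip_force":{"type":"number"}},"required":["rows"]}

```bash
mkdir -p pics; ls; python3 - <<'E'
from cell import manip
import cv2
import numpy as np
for n in ["scene","top"]:
    im=manip.camera(n); np.save(f"pics/{n}0.npy",im); cv2.imwrite(f"pics/{n}0.png",cv2.resize(im[:,:,::-1],(800,600),interpolation=cv2.INTER_CUBIC)); i=manip.camera_info(n); print(n,i)
print(manip.read_state()); print(manip.camera_info("wrist"))
E
```

```text
pics
scene {'fx': 397.5313283696045, 'fy': 397.5313283696045, 'cx': 253.8571810132403, 'cy': 188.86634060575832, 'position': array([ 928.33578403, -675.65318664,  841.92573183]), 'rotation': array([-2.3198101 , -0.01682346,  0.54801707])}
top {'fx': 431.1823459781482, 'fy': 431.1823459781482, 'cx': 252.28294719033295, 'cy': 191.93418126207717, 'position': array([ 304.04296183,  -48.01938606, 1390.13928305]), 'rotation': array([-2.96717732,  0.02003041, -1.59745185])}
{'clock': 0.1, 'joints': array([-1.28657714e+00,  3.00452100e-01,  1.52150312e+00, -3.26544771e-05,
        1.32072049e+00, -6.65715117e-02]), 'qd': array([-0.00042579, -0.00277489, -0.00064217,  0.00073096,  0.00022101,
        0.00070935]), 'effort': array([ 2.19772287e-04, -5.32644296e+01, -3.53284335e+01,  7.08144461e-02,
        2.35041976e-02, -4.07188190e-05]), 'eef_pos': array([ 188.93978259, -516.27707494,  204.92973837]), 'eef_rot': array([-3.14050989e+00, -4.04873948e-05,  3.50798779e-01]), 'wrist_force': array([ 0.53370891, -0.30028306, -0.24564606]), 'moment': array([0.04500931, 0.02608765, 0.04228348]), 'finger_force': 0.0, 'finger_gap': 94.27965970526716}
{'fx': 297.3186396354542, 'fy': 297.3186396354542, 'cx': 256.340347530199, 'cy': 189.78849071605254, 'T_tool_cam': array([[ 5.37683190e-04, -9.67557281e-01, -2.52651181e-01,
         7.36694057e+01],
       [ 9.99999749e-01,  4.03881636e-04,  5.81451619e-04,
         8.19959852e-01],
       [-4.60546576e-04, -2.52651430e-01,  9.67557256e-01,
        -1.80120523e+02],
       [ 0.00000000e+00,  0.00000000e+00,  0.00000000e+00,
         1.00000000e+00]])}
```

View pics/scene0.png

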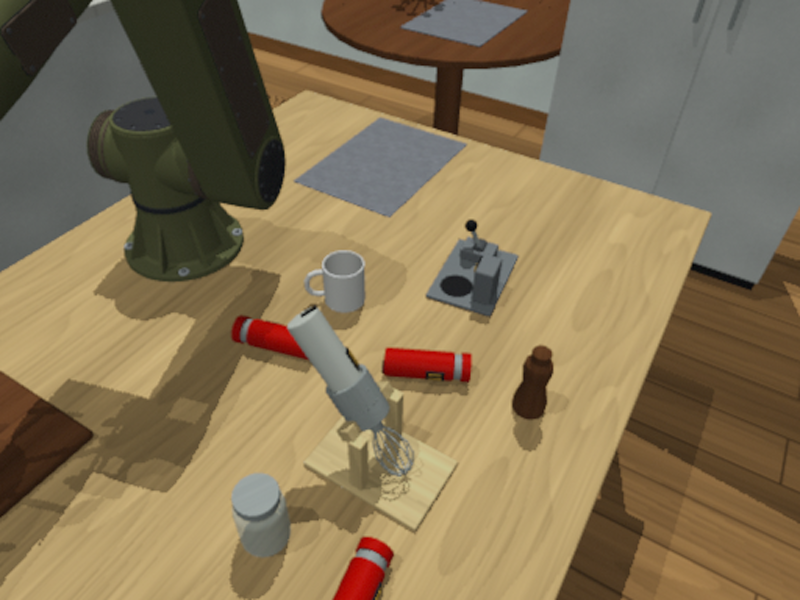

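View pics/top0.png

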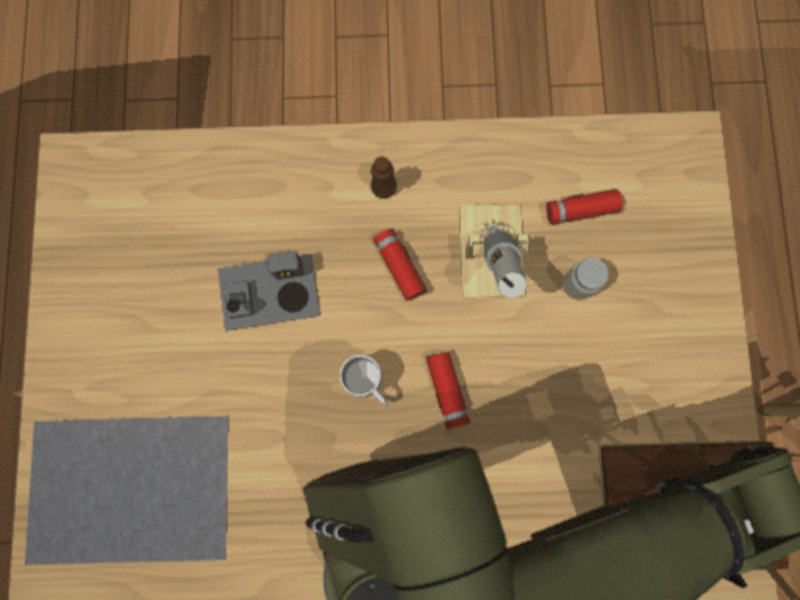

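```bash
python3 - <<'E'
import cv2, numpy as np
a=np.load("pics/scene0.npy")[:,:,::-1];b=np.load("pics/top0.npy")[:,:,::-1]
c=lambda im,x,y:cv2.resize(im[y:y+60,x:x+80],(400,300),interpolation=cv2.INTER_CUBIC)
m=np.vstack([np.hstack([c(a,180,192),c(a,265,138)]),np.hstack([c(b,285,135),c(b,138,155)])])
cv2.imwrite("pics/crops.png",m)
E
```

```text
(no output)
```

View pics/crops.png

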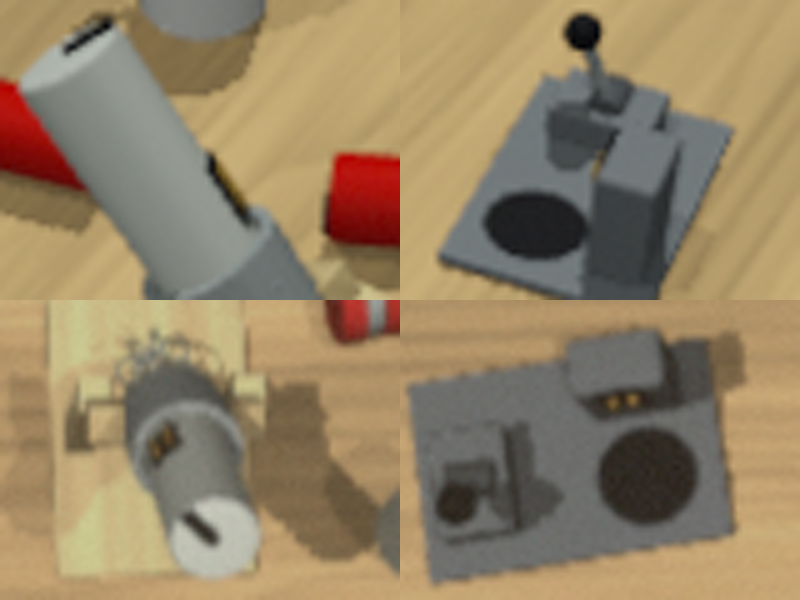

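```bash
cat > h.py <<'E'
import numpy as np
from scipy.spatial.transform import Rotation as R
from cell import manip
def ray(n,u,v):
    i=manip.camera_info(n); d=np.array([(u-i["cx"])/i["fx"],(v-i["cy"])/i["fy"],1.])
    d=R.from_euler("xyz",i["rotation"]).apply(d); return np.array(i["position"]),d/np.linalg.norm(d)
def plane(n,u,v,z):
    p,d=ray(n,u,v); return p+d*(z-p[2])/d[2]
def tri(s,t):
    p,d=ray("scene",*s);q,e=ray("top",*t)
    k=np.linalg.lstsq(np.c_[d,-e],q-p,rcond=None)[0]
    a,b=p+k[0]*d,q+k[1]*e; return (a+b)/2,np.linalg.norm(a-b)
E
python3 - <<'E'
from h import *
np.set_printoptions(precision=1,suppress=True)
S=lambda x,y:(180+x/5-.4,192+y/5-.4); S2=lambda x,y:(265+x/5-.4,138+y/5-.4)
T=lambda x,y:(285+x/5-.4,135+y/5-.4); T2=lambda x,y:(138+x/5-.4,155+y/5-.4)
print("cap",tri(S(73,57),T(214,237)))
print("contacts",tri(S(230,190),T(163,142)))
print("ridge tip",tri(S(110,20),T(182,213)),"tail",tri(S(68,48),T(217,243)))
print("pad",plane("scene",*S2(135,225),8),plane("top",*T2(248,175),8))
print("ball",tri(S2(182,32),T2(55,205)))
P=[plane("top",*T2(*c),8) for c in [(10,83),(305,40),(335,230),(32,282)]]
for p in P:print(p)
print([np.linalg.norm(P[i]-P[(i+1)%4]) for i in range(4)],[np.degrees(np.arctan2(*(P[i]-P[(i+1)%4])[[1,0]])) for i in range(4)])
B=[plane("top",*T(*c),12) for c in [(48,0),(62,275),(258,275),(243,0)]]
print(B,np.degrees([np.arctan2(*(B[0]-B[1])[[1,0]]),np.arctan2(*(B[3]-B[2])[[1,0]])]))
b=np.load("pics/top0.npy")
import cv2
# base back corners in top, light pixels
for n in ["scene","top"]:
    im=np.load(f"pics/{n}0.npy"); g=im.max(2)
    m=(g<60).astype(np.uint8); k,l,s,c=cv2.connectedComponentsWithStats(m)
    for i in range(1,k):
        if 30<s[i,4]<900: print(n,s[i],c[i])
E
```

```text
cap (array([ 525.1, -233.2,  253.4]), np.float64(2.012563967876435))
contacts (array([ 591.9, -217.2,  195. ]), np.float64(3.106526027956908))
ridge tip (array([ 534.8, -216.1,  266.3]), np.float64(5.499779550857306)) tail (array([ 521.8, -233.4,  256.9]), np.float64(0.09908780530363348))
pad [558.  185.6   8. ] [562.5 185.6   8. ]
ball (array([532. , 291.8,  82. ]), np.float64(3.388670526817426))
[629.  343.2   8. ]
[652.  147.8   8. ]
[524.4 128.9   8. ]
[496.1 326.3   8. ]
[np.float64(196.701265157515), np.float64(129.02918125794932), np.float64(199.4226435857021), np.float64(133.98878068561643)] [np.float64(96.71887131409348), np.float64(8.430850621323557), np.float64(-81.84103039417103), np.float64(-172.7695276196303)]
[array([ 736.4, -171.1,   12. ]), array([ 550.9, -172.1,   12. ]), array([ 547. , -298.6,   12. ]), array([ 732.2, -299.9,   12. ])] [ 0.3 -0.4]
scene [298 141   7   7  36] [301.2 144.1]
scene [ 85 156  70  24 154] [125.8 172.8]
scene [442 169  41  17 209] [461.8 176.8]
scene [313 172   7  23  61] [315.9 183.5]
scene [282 177  22  13 210] [291.9 182.8]
scene [340 228  12   8  54] [345.5 231.8]
scene [328 234  25  34 516] [339.6 252.4]
scene [365 362  33  19  44] [380.9 371.2]
top [239 112  14  13  72] [247.8 117.5]
top [185 165   9  12  46] [190.1 172.2]
top [178 181  19  19 272] [187.  189.7]
top [146 192   9   8  51] [149.2 195.1]
top [196 330  45  23 392] [222.9 339.6]
```

```bash
cat >> h.py <<'E'
np.set_printoptions(precision=2,suppress=True)
def axes(lean,phi):
    s,c=np.sin(np.radians(lean)),np.cos(np.radians(lean)); u=np.array([-s,0,c]); n=np.array([c,0,s]); y=np.array([0,1,0.])
    p=np.radians(phi); x=n*np.cos(p)+y*np.sin(p); return np.c_[x,np.cross(-u,x),-u]
def delta(Rt,pt):
    s=manip.read_state(); R0=R.from_euler("xyz",s["eef_rot"])
    print("t",s["clock"],"pos",s["eef_pos"],"rotvec",np.degrees((R.from_matrix(Rt)*R0.inv()).as_rotvec()),"shift",pt-s["eef_pos"],"gap",s["finger_gap"],"F",s["wrist_force"],"j",s["joints"])
E
python3 - <<'E'
from h import *
Rt=axes(36,40); u=-Rt[:,2]; delta(Rt,np.array([525,-233,254])+60*u)
E
```

```text
t 0.1 pos [ 188.94 -516.28  204.93] rotvec [ -6.3  -35.66  19.22] shift [300.79 283.28  97.61] gap 94.27965970526716 F [ 0.53 -0.3  -0.25] j [-1.29  0.3   1.52 -0.    1.32 -0.07]
```

Call:
servo_tool([
  [0, 0, 0, 0, 0, 30, 0],
  [0, 0, 0, 0, 0, 40, 0],
  [-0.6, -3.6, 1.9, 25, 25, 28, 0],
  [-0.6, -3.6, 1.9, 30, 30, 0, 0],
  [-0.6, -3.6, 1.9, 30, 30, 0, 0],
  [-0.6, -3.6, 1.9, 30, 30, 0, 0],
  [-0.6, -3.6, 1.9, 35, 30, 0, 0],
  [-0.6, -3.6, 1.9, 35, 30, 0, 0],
  [-0.6, -3.6, 1.9, 35, 30, 0, 0],
  [-0.6, -3.6, 1.9, 30, 28, 0, 0],
  [-0.7, -3.5, 2.0, 30, 28, 0, 0],
  [-0.7, -3.4, 2.0, 21, 22, 0, 0],
  [0, 0, 0, 0, 0, 0, 0],
  [0, 0, 0, 0, 0, 0, 0],
])

```text
clock: 1.85
eef_pos: [489.6, -234.0, 303.5]
eef_rot: [2.707, -0.468, 0.803]
wrist_force: [0.3, -0.3, -0.2]
finger_gap: 93.9
finger_force: 0.0
```

```bash
python3 - <<'E'
from h import *
import cv2
Rt=axes(36,40); u=-Rt[:,2]; delta(Rt,np.array([525,-233,254])+60*u)
im=manip.camera("wrist"); np.save("pics/w1.npy",im); cv2.imwrite("pics/w1.png",cv2.resize(im[:,:,::-1],(800,600)))
E
```

```text
t 1.85 pos [ 489.65 -233.98  303.47] rotvec [-0.14 -0.03 -0.03] shift [ 0.09  0.98 -0.93] gap 93.92853699160462 F [ 0.31 -0.34 -0.17] j [-0.71 -0.07  1.82  0.49  0.95 -0.04]
```

View pics/w1.png

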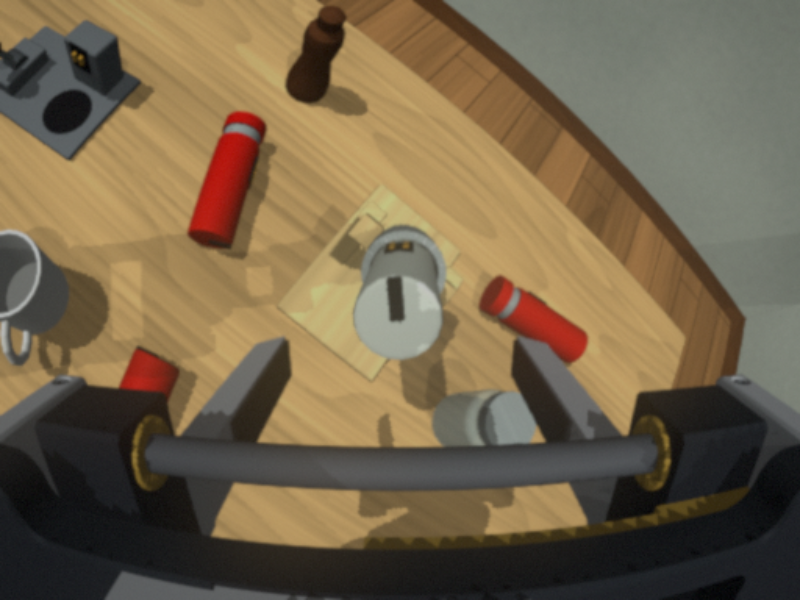

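```bash
cat >> h.py <<'E'
def wr(u,v,z):
    "wrist pixel (full-res) -> tool point at tool depth z"
    i=manip.camera_info("wrist"); a=np.array([u-i["cx"],v-i["cy"]]); r=np.hypot(*a); t=r/i["fx"]
    d=np.r_[np.sin(t)*a/r,np.cos(t)]; T=i["T_tool_cam"]; d=T[:3,:3]@d; o=T[:3,3]
    return o+d*(z-o[2])/d[2]
E
python3 - <<'E'
from h import *
k=.64
print("cap",wr(398*k,317*k,60),"L",wr(354*k,317*k,60),"R",wr(442*k,317*k,60),"ridge",wr(398*k,320*k,60),wr(394*k,278*k,60))
print("rim",wr(363*k,262*k,168),wr(446*k,262*k,168), "cont",wr(399*k,247*k,148))
for z in(130,140): print(wr(363*k,262*k,z))
E
```

```text
cap [-0.28 -0.11 60.  ] L [ -0.33 -23.94  60.  ] R [-0.3 23.7 60. ] ridge [-1.98 -0.11 60.  ] [21.25 -2.2  60.  ]
rim [ 10.11 -27.3  168.  ] [ 10.17  35.96 168.  ] cont [ 24.6    0.18 148.  ]
[ 17.06 -24.19 130.  ]
[ 15.23 -25.01 140.  ]
```

```bash
python3 - <<'E'
import cv2, numpy as np
im=np.load("pics/w1.npy")[:,:,::-1]
cv2.imwrite("pics/w1c.png",cv2.resize(im[135:240,215:300],(680,840)[:2] if 0 else (485,600),interpolation=cv2.INTER_CUBIC))
E
```

```text
(no output)
```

View pics/w1c.png

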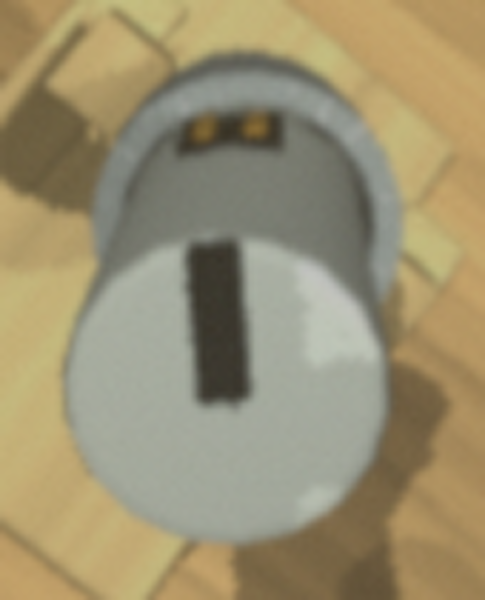

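```bash
python3 - <<'E'
from h import *
f=lambda x,y,z:wr(215+x/5.71-.4,135+y/5.71-.4,z)
print("rimc",f(249,222,168),f(93,220,168),f(405,220,168),f(249,66,168))
print("cap",f(226,391,60),f(65,391,60),f(387,391,60),f(226,237,60),f(226,545,60))
print("ridge",f(224,403,60),f(214,240,60)); print("cont",f(230,135,148),f(178,138,148),f(283,133,148))
E
```

```text
rimc [  3.04   3.52 168.  ] [  3.5  -29.13 168.  ] [  3.55  36.2  168.  ] [ 35.78   3.46 168.  ]
cap [-0.45 -0.56 60.  ] [ -0.5  -24.44  60.  ] [-0.47 23.27 60.  ] [22.78 -0.54 60.  ] [-25.03  -0.61  60.  ]
ridge [-2.31 -0.86 60.  ] [22.34 -2.27 60.  ]
cont [ 24.42  -0.35 148.  ] [ 23.84 -10.49 148.  ] [ 24.83   9.97 148.  ]
```

```bash
python3 - <<'E'
from h import *
s=manip.read_state(); R0=R.from_euler("xyz",s["eef_rot"]).as_matrix()
cap=s["eef_pos"]+R0@[-.5,-.6,60]; rim=s["eef_pos"]+R0@[3.3,3.5,168]
print("cap",cap,"rim",rim,"lean", np.degrees(np.arctan2(rim[0]-cap[0],cap[2]-rim[2])))
Rt=axes(37.5,45); u=-Rt[:,2]; print("u",u,"seat38",cap-148*axes(38,0)@[0,0,-1]); delta(Rt,cap-55*u)
E
```

```text
cap [ 524.26 -233.96  254.58] rim [ 592.21 -234.45  170.44] lean 38.924078679412425
u [-0.61  0.    0.79] seat38 [ 615.38 -233.96  137.95]
t 1.9 pos [ 489.63 -234.21  303.58] rotvec [-3.13 -1.52  4.  ] shift [ 68.11   0.26 -92.64] gap 94.21149380546655 F [0.5  1.   0.67] j [-0.71 -0.07  1.82  0.49  0.95 -0.04]
```

Call:
servo_tool([
  [-1.6, -0.8, 2, 0, 0, 0, 0],
  [-1.5, -0.7, 2, 8, 0, -10.6, 0],
  [0, 0, 0, 10, 0, -13.5, 0],
  [0, 0, 0, 10, 0, -13.5, 0],
  [0, 0, 0, 10, 0, -13.5, 0],
  [0, 0, 0, 10, 0, -13.5, 0],
  [0, 0, 0, 10, 0, -14, 0],
  [0, 0, 0, 10, 0, -14, 0],
  [0, 0, 0, 0, 0, 0, 0.2],
  [0, 0, 0, 0, 0, 0, 0.4],
  [0, 0, 0, 0, 0, 0, 0.6],
  [0, 0, 0, 0, 0, 0, 0.8],
  [0, 0, 0, 0, 0, 0, 1],
  [0, 0, 0, 0, 0, 0, 1],
  [0, 0, 0, 0, 0, 0, 1],
  [0, 0, 0, 0, 0, 0, 1],
], grip_force=50)

```text
clock: 3.9
eef_pos: [558.0, -233.5, 211.1]
eef_rot: [2.644, -0.446, 0.901]
wrist_force: [-4.4, 1.2, 4.9]
finger_gap: 49.4
finger_force: 50.0
```

```bash
python3 - <<'E'
from h import *
Rt=axes(35.5,45); delta(Rt,np.zeros(3)); print(manip.read_state()["moment"],manip.read_state()["finger_force"])
E
```

```text
t 3.9 pos [ 558.02 -233.55  211.11] rotvec [-0.02  2.04 -0.06] shift [-558.02  233.55 -211.11] gap 49.43924839836678 F [-4.43  1.2   4.9 ] j [-0.62  0.15  1.83  0.59  0.69 -0.2 ]
[0.06 0.47 0.04] 50.001617074012756
```

Call:
servo_tool([
  [0, 1, 0, 1.3, 0, 1, 1],
  [0, 1, 0, 1.3, 0, 1, 1],
  [0, 0, 0, -1.7, 0, 2.5, 1],
  [0, 0, 0, -1.7, 0, 2.5, 1],
  [0, 0, 0, -1.7, 0, 2.5, 1],
  [0, 0, 0, -1.7, 0, 2.5, 1],
  [0, 0, 0, -1.7, 0, 2.5, 1],
  [0, 0, 0, -1.7, 0, 2.5, 1],
])

```text
clock: 4.9
eef_pos: [550.2, -233.5, 228.0]
eef_rot: [2.675, -0.424, 0.888]
wrist_force: [0.2, 0.2, -5.8]
finger_gap: 49.7
finger_force: 50.0
```

Call:
servo_tool([
  [0, 0, 0, -3, 0, 4.3, 1],
  [0, 0, 0, -4, 0, 5.7, 1],
  [0, 0, 0, -4, 0, 5.7, 1],
  [0, 0, 0, -4, 0, 5.7, 1],
  [0, 0, 0, -4, 0, 5.7, 1],
  [0, 0, 0, -4, 0, 5.7, 1],
  [0, 0, 0, -4, 0, 5.7, 1],
  [0, 0, 0, -4, 0, 5.7, 1],
  [0, 0, 0, 0, 0, 10, 1],
  [0, 0, 0, 0, 0, 15, 1],
])

```text
clock: 6.15
eef_pos: [519.4, -233.5, 297.8]
eef_rot: [2.675, -0.424, 0.888]
wrist_force: [-0.3, -0.6, -3.2]
finger_gap: 49.6
finger_force: 50.0
```

```bash
python3 - <<'E'
from h import *
import cv2
s=manip.read_state(); print(s)
for n in("scene","wrist"):
    im=manip.camera(n); np.save(f"pics/{n}2.npy",im)
a=cv2.resize(np.load("pics/scene2.npy")[140:290,150:350,::-1],(400,300),interpolation=cv2.INTER_CUBIC)
b=cv2.resize(np.load("pics/wrist2.npy")[:,:,::-1],(400,300))
cv2.imwrite("pics/p2.png",np.hstack([a,b]))
E
```

```text
{'clock': 6.15, 'joints': array([-0.66, -0.  ,  1.77,  0.47,  0.92, -0.07]), 'qd': array([ 0.  , -0.09, -0.2 , -0.1 ,  0.25,  0.16]), 'effort': array([ -0.08, -37.41, -36.81,   1.49,  -1.88,  -0.39]), 'eef_pos': array([ 519.39, -233.46,  297.79]), 'eef_rot': array([ 2.67, -0.42,  0.89]), 'wrist_force': array([-0.32, -0.58, -3.18]), 'moment': array([-0.02,  0.5 , -0.01]), 'finger_force': 49.99762237071991, 'finger_gap': 49.610499824640186}
```

View pics/p2.png

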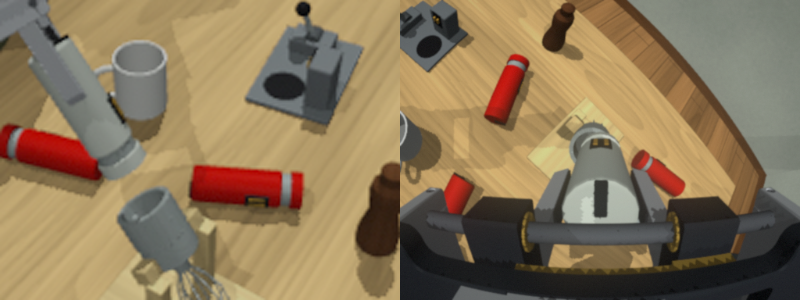

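```bash
python3 - <<'E'
from h import *
p=lambda x,y,z:wr((x-400)*1.28,y*1.28,z)
for z in(-60,-55,-50): print(z,"ridge",p(600,181,z),p(600,215,z),"capbottom",p(600,221,z))
print("cont",p(600,143,33))
delta(R.from_euler("xyz",[180,0,7.7],degrees=True).as_matrix(),np.array([560,186,260]))
E
```

```text
-60 ridge [ 23.53   1.08 -60.  ] [  1.44   1.09 -60.  ] capbottom [ -2.84   1.09 -60.  ]
-55 ridge [ 21.43   1.08 -55.  ] [ -1.58   1.08 -55.  ] capbottom [ -6.04   1.08 -55.  ]
-50 ridge [ 19.34   1.08 -50.  ] [ -4.59   1.08 -50.  ] capbottom [ -9.23   1.08 -50.  ]
cont [23.19  1.02 33.  ]
t 6.25 pos [ 519.96 -233.81  299.45] rotvec [ 11.65  34.37 -36.15] shift [ 40.04 419.81 -39.45] gap 49.4970884558353 F [ 0.08 -0.33 -2.52] j [-0.66 -0.    1.77  0.47  0.92 -0.07]
```

Call:
servo_tool([
  [0.5, 1.4, -1.5, 1, 12, 8, 1],
  [1, 2.9, -3, 3, 25, 0, 1],
  [1, 2.9, -3, 3, 35, 0, 1],
  [1, 2.9, -3, 3, 40, 0, 1],
  [1, 2.9, -3, 4, 40, 0, 1],
  [1, 2.9, -3, 4, 40, 0, 1],
  [1, 2.9, -3, 4, 40, 0, 1],
  [1, 2.9, -3, 4, 40, 0, 1],
  [1, 2.9, -3, 4, 40, 0, 1],
  [1, 2.9, -3, 3, 40, -10, 1],
  [1, 2.9, -3, 3, 35, -15, 1],
  [0.7, 2.6, -3, 2, 20, -15, 1],
  [0.45, 1.3, -1.6, 2, 13, -8, 1],
  [0, 0, 0, 0, 0, 0, 1],
  [0, 0, 0, 0, 0, 0, 1],
])

```text
clock: 8.12
eef_pos: [559.5, 186.2, 257.5]
eef_rot: [-3.138, -0.004, 0.133]
wrist_force: [0.2, -0.2, -2.6]
finger_gap: 49.6
finger_force: 50.0
```

```bash
python3 - <<'E'
from h import *
import cv2
delta(R.from_euler("xyz",[180,0,7.7],degrees=True).as_matrix(),np.array([560,186,260]))
im=manip.camera("wrist"); np.save("pics/w3.npy",im); cv2.imwrite("pics/w3.png",cv2.resize(im[:,:,::-1],(800,600),interpolation=cv2.INTER_CUBIC))
E
```

```text
t 8.125 pos [559.5  186.16 257.49] rotvec [-0.24  0.19  0.07] shift [ 0.5  -0.16  2.51] gap 49.57143027878376 F [ 0.18 -0.19 -2.58] j [0.26 0.35 1.33 0.   1.45 1.69]
```

View pics/w3.png

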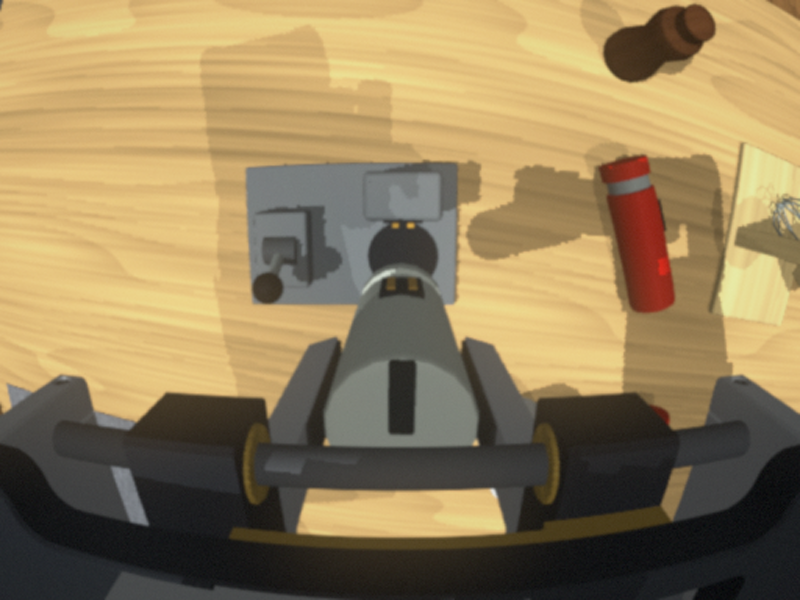

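```bash
python3 - <<'E'
from h import *
k=.64; z=249.5
for n,a in dict(padL=(368,255),padR=(438,255),c1=(247,168),c2=(457,163),c3=(457,303),c4=(252,303)).items(): print(n,wr(a[0]*k,a[1]*k,z))
for n,a in dict(bL=(364,217),bR=(440,219),tL=(365,172),tR=(440,174)).items(): print(n,wr(a[0]*k,a[1]*k,257.5-85))
for n,a in dict(cL=(395,226),cR=(411,226)).items(): print(n,wr(a[0]*k,a[1]*k,215))
print("ball",wr(267*k,288*k,257.5-79))
print("ridge",wr(402*k,362*k,-56),wr(401*k,433*k,-56),"cont",wr(387*k,286*k,33),wr(419*k,286*k,33),"cap", wr(330*k,400*k,-56),wr(476*k,400*k,-56))
print("base", [wr(c*k,r*k,90) for c,r in [(362,295),(442,290)]])
E
```

```text
padL [  1.96 -29.59 249.5 ]
padR [  2.01  36.08 249.5 ]
c1 [  87.4  -144.47  249.5 ]
c2 [ 88.28  52.65 249.5 ]
c3 [-44.71  55.39 249.5 ]
c4 [ -45.   -146.61  249.5 ]
bL [ 44.23 -26.88 172.5 ]
bR [ 42.74  30.88 172.5 ]
tL [ 78.51 -25.85 172.5 ]
tR [ 77.06  30.54 172.5 ]
cL [ 32.81  -3.82 215.  ]
cR [ 32.82   9.81 215.  ]
ball [ -12.61 -108.13  178.5 ]
ridge [ 21.92   1.23 -56.  ] [ -2.1    0.96 -56.  ] cont [23.35 -5.55 33.  ] [23.36  9.55 33.  ] cap [  9.26 -20.41 -56.  ] [  9.24  23.56 -56.  ]
base [array([  4.28, -22.32,  90.  ]), array([ 7.41, 25.76, 90.  ])]
```

Call:
servo_tool([
  [-0.2, 0.2, 0, 1, -0.5, -10, 1],
  [0, 0, 0, 1, -0.5, -20, 1],
  [0, 0, 0, 0, 0, -25, 1],
  [0, 0, 0, 0, 0, -25, 1],
  [0, 0, 0, 0, 0, -25, 1],
  [0, 0, 0, 0, 0, -20, 1],
  [0, 0, 0, 0, 0, -12, 1],
  [0, 0, 0, 0, 0, -6, 1],
  [0, 0, 0, 0, 0, -4, 1],
  [0, 0, 0, 0, 0, 0, 1],
])

```text
clock: 9.43
eef_pos: [561.5, 185.5, 110.3]
eef_rot: [-3.141, 0.001, 0.133]
wrist_force: [1.1, 0.2, -1.9]
finger_gap: 49.5
finger_force: 50.0
```

```bash
python3 - <<'E'
from h import *
import cv2
print(manip.read_state()["wrist_force"])
im=manip.camera("wrist");im2=manip.camera("scene")
a=cv2.resize(im[125:230,180:320,::-1],(400,300),interpolation=cv2.INTER_CUBIC)
b=cv2.resize(im2[100:205,220:360,::-1],(400,300),interpolation=cv2.INTER_CUBIC)
cv2.imwrite("pics/w4.png",np.hstack([a,b]))
E
```

```text
[ 1.15  0.16 -1.87]
```

View pics/w4.png

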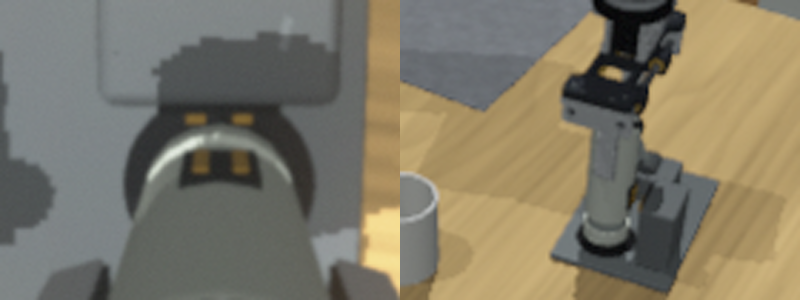

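Call:
servo_tool([
  [0, 0, 0, 0, 0, -3, 1],
  [0, 0, 0, 0, 0, -2, 1],
  [0, 0, 0, 0, 0, -1, 1],
  [0, 0, 0, 0, 0, -0.5, 1],
  [0, 0, 0, 0, 0, 0, 1],
])

```text
clock: 10.15
eef_pos: [561.4, 185.5, 103.5]
eef_rot: [-3.141, 0.001, 0.133]
wrist_force: [-0.4, -0.4, -2.6]
finger_gap: 49.4
finger_force: 50.0
```

Call:
servo_tool([
  [0, 0, 0, 0, 0, -0.5, 1],
  [0, 0, 0, 0, 0, -0.5, 1],
  [0, 0, 0, 0, 0, -0.4, 1],
  [0, 0, 0, 0, 0, 0, 1],
])

```text
clock: 10.65
eef_pos: [561.4, 185.5, 102.1]
eef_rot: [-3.141, 0.001, 0.133]
wrist_force: [0.1, 0.3, -2.7]
finger_gap: 49.7
finger_force: 50.0
```

```bash
python3 - <<'E'
from h import *
import cv2
print(manip.read_state()["wrist_force"])
im=manip.camera("wrist");im2=manip.camera("scene")
a=cv2.resize(im[125:230,180:320,::-1],(400,300),interpolation=cv2.INTER_CUBIC)
b=cv2.resize(im2[150:202,260:330,::-1],(400,300),interpolation=cv2.INTER_CUBIC)
cv2.imwrite("pics/w5.png",np.hstack([a,b]))
E
```

```text
[ 0.08  0.27 -2.75]
```

View pics/w5.png

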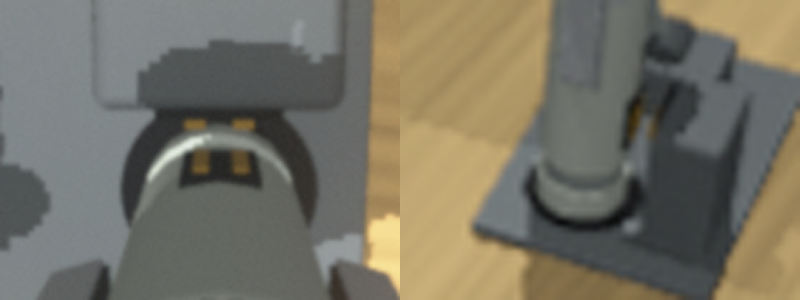

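Call:
servo_tool([
  [0, 0, 0, 0, 0, -0.5, 1],
  [0, 0, 0, 0, 0, -0.5, 1],
  [0, 0, 0, 0, 0, 0, 1],
])

```text
clock: 11.12
eef_pos: [561.5, 185.5, 101.4]
eef_rot: [-3.141, 0.001, 0.133]
wrist_force: [-0.8, -0.5, 2.0]
finger_gap: 49.4
finger_force: 50.0
```

Call:
servo_tool([
  [0, 0, 0, 0, 0, 0, 0.45],
  [0, 0, 0, 0, 0, 0, 0.4],
  [0, 0, 0, 0, 0, 0, 0.3],
  [0, 0, 0, 0, 0, 0, 0.2],
  [0, 0, 0, 0, 0, 0, 0.15],
  [0, 0, 0, 0, 0, 0, 0.15],
], grip_force=10)

```text
clock: 11.88
eef_pos: [561.4, 185.5, 101.2]
eef_rot: [-3.141, 0.001, 0.133]
wrist_force: [0.6, 0.1, 0.4]
finger_gap: 79.8
finger_force: 0.0
```

Call:
servo_tool([
  [0, 0, 0, 0, 0, 4, 0.15],
  [0, 0, 0, 0, 0, 10, 0.15],
  [0, 0, 0, 0, 0, 20, 0.15],
  [0, 0, 0, 0, 0, 30, 0.15],
  [0, 0, 0, 0, 0, 40, 0.15],
  [0, 0, 0, 0, 0, 40, 0.15],
  [0, 0, 9, -8, 10, 6, 0.5],
  [0, 0, 9, -8, 10, 0, 1],
  [0, 0, 9, -8, 10, 0, 1],
  [0, 0, 9, -8, 10, 0, 1],
  [0, 0, 9, -8, 10, 0, 1],
  [0, 0, 9, -8, 10, 0, 1],
  [0, 0, 9, -8, 10, 0, 1],
  [0, 0, 9, -8, 10, 0, 1],
  [0, 0, 9, -8, 10, 0, 1],
  [0, 0, 9, -7, 10, 0, 1],
  [0, 0, 0, 0, 0, 0, 1],
])

```text
clock: 14.0
eef_pos: [482.2, 285.9, 251.9]
eef_rot: [-3.142, 0.001, 1.703]
wrist_force: [1.1, 0.1, -0.5]
finger_gap: 0.4
finger_force: 0.0
```

```bash
python3 - <<'E'
from h import *
import cv2
delta(R.from_euler("xyz",[180,0,97.7],degrees=True).as_matrix(),np.array([482,286,70]))
for n in("scene","top"):
    im=manip.camera(n); np.save(f"pics/{n}6.npy",im); m=(im.max(2)<60).astype(np.uint8); k,l,s,c=cv2.connectedComponentsWithStats(m)
    for i in range(1,k):
        if 25<s[i,4]<400 and ((280<c[i][0]<330 and 130<c[i][1]<200) if n=="scene" else (140<c[i][0]<200 and 170<c[i][1]<210)): print(n,s[i],c[i])
E
```

```text
t 14.0 pos [482.16 285.9  251.91] rotvec [0.05 0.   0.1 ] shift [  -0.16    0.1  -181.91] gap 0.39557613309052486 F [ 1.14  0.06 -0.53] j [ 0.47  0.29  1.42 -0.    1.43  0.34]
scene [313 172   7  23  79] [315.86 184.89]
scene [281 180  23  10  70] [292.44 185.66]
top [185 165   9  12  41] [190.05 172.2 ]
top [190 181   8  18  44] [194.07 189.36]
top [145 192   9   8  51] [148.98 195.14]
```

Call:
servo_tool([
  [0, 0, 0, 0, 0, -15, 1],
  [0, 0, 0, 0, 0, -30, 1],
  [0, 0, 0, 0, 0, -35, 1],
  [0, 0, 0, 0, 0, -35, 1],
  [0, 0, 0, 0, 0, -35, 1],
  [0, 0, 0, 0, 0, -22, 1],
  [0, 0, 0, 0, 0, -10, 1],
  [0, 0, 0, 0, 0, 0, 1],
  [0, 0, 0, 6, 0.8, 0, 1],
  [0, 0, 0, 6, 0.8, 0, 1],
  [0, 0, 0, 6, 0.8, 0, 1],
  [0, 0, 0, 5, 0.7, 0, 1],
  [0, 0, 0, 5, 0.7, 0, 1],
  [0, 0, 0, 5, 0.7, 0, 1],
  [0, 0, 0, 0, 0, 0, 1],
])

```text
clock: 15.98
eef_pos: [515.7, 290.0, 69.1]
eef_rot: [-3.141, 0.001, 1.703]
wrist_force: [0.6, 1.2, -0.6]
finger_gap: 0.4
finger_force: 0.0
```

Call:
servo_tool([
  [0, 0, 0, 5, 0.7, 0, 1],
  [0, 0, 0, 5, 0.7, 0, 1],
  [0, 0, 0, 5, 0.7, 0, 1],
  [0, 0, 0, 5, 0.7, 0, 1],
  [0, 0, 0, 5, 0.7, 0, 1],
  [0, 0, 0, 5, 0.7, 0, 1],
  [0, 0, 0, 4, 0.5, 0, 1],
])

```text
clock: 16.85
eef_pos: [549.7, 294.7, 69.0]
eef_rot: [-3.141, 0.001, 1.703]
wrist_force: [-1.5, 0.1, -1.2]
finger_gap: 0.7
finger_force: 0.6
```

```bash
python3 - <<'E'
from h import *
import cv2
print(manip.read_state()["wrist_force"],manip.read_state()["eef_pos"])
a=manip.camera("scene")[115:205,240:360,::-1];b=manip.camera("wrist")[:,:,::-1]
cv2.imwrite("pics/w7.png",np.hstack([cv2.resize(a,(400,300),interpolation=cv2.INTER_CUBIC),cv2.resize(b,(400,300))]))
E
```

```text
[-1.54  0.06 -1.19] [549.67 294.69  68.99]
```

Call:
servo_tool([
  [0, 0, 0, 3, 0.4, 0, 1],
  [0, 0, 0, 2, 0.3, 0, 1],
  [0, 0, 0, 1, 0.1, 0, 1],
  [0, 0, 0, 0, 0, 0, 1],
])

```text
clock: 17.45
eef_pos: [555.5, 295.5, 69.2]
eef_rot: [-3.141, 0.001, 1.703]
wrist_force: [-1.2, -0.1, 0.2]
finger_gap: 0.6
finger_force: 0.3
```

Call:
servo_tool([
  [0, 0, 0, 1, 0.1, 0, 1],
  [0, 0, 0, 1, 0.1, 0, 1],
  [0, 0, 0, 1, 0.1, 0, 1],
])

```text
clock: 17.82
eef_pos: [558.2, 295.8, 69.1]
eef_rot: [-3.14, 0.001, 1.704]
wrist_force: [-5.4, -0.6, 0.2]
finger_gap: 0.7
finger_force: 2.9
```

Call:
servo_tool([
  [0, 0, 0, 0.8, 0.1, 0, 1],
  [0, 0, 0, 0, 0, 0, 1],
])

```text
clock: 18.08
eef_pos: [558.4, 295.8, 69.0]
eef_rot: [-3.138, 0.002, 1.704]
wrist_force: [-7.7, -1.9, 2.3]
finger_gap: 0.7
finger_force: 4.1
```

Call:
servo_tool([
  [0, 0, 0, -4, -0.5, 0, 1],
  [0, 0, 0, -12, -1.6, 0, 1],
  [0, 0, 0, -25, -3, 0, 1],
  [0, 0, 0, -25, -3, 10, 1],
  [0, 0, 0, -10, 0, 30, 1],
  [0, 0, 0, 0, 0, 45, 1],
  [0, 0, 0, 0, 0, 45, 1],
  [0, 0, 0, -20, 0, 40, 1],
  [0, 0, 0, -40, 0, 20, 1],
  [0, 0, 0, -30, 0, 0, 1],
  [0, 0, 0, 0, 0, 0, 1],
])

```text
clock: 19.45
eef_pos: [391.7, 287.9, 259.9]
eef_rot: [3.141, 0.0, 1.705]
wrist_force: [-0.4, -0.3, -0.1]
finger_gap: 0.7
finger_force: 0.0
```

```bash
python3 - <<'E'
from h import *
import cv2
print(manip.read_state()["wrist_force"],manip.read_state()["eef_pos"])
i1=manip.camera("scene");i2=manip.camera("top")
f=lambda a:cv2.resize(a[:,:,::-1],(400,300),interpolation=cv2.INTER_CUBIC)
cv2.imwrite("pics/fin.png",np.vstack([np.hstack([f(i1),f(i2)]),np.hstack([f(i1[130:205,260:360]),f(i2[150:225,130:230])])]))
E
```

```text
[-0.39 -0.31 -0.07] [391.72 287.87 259.88]
```

View pics/fin.png

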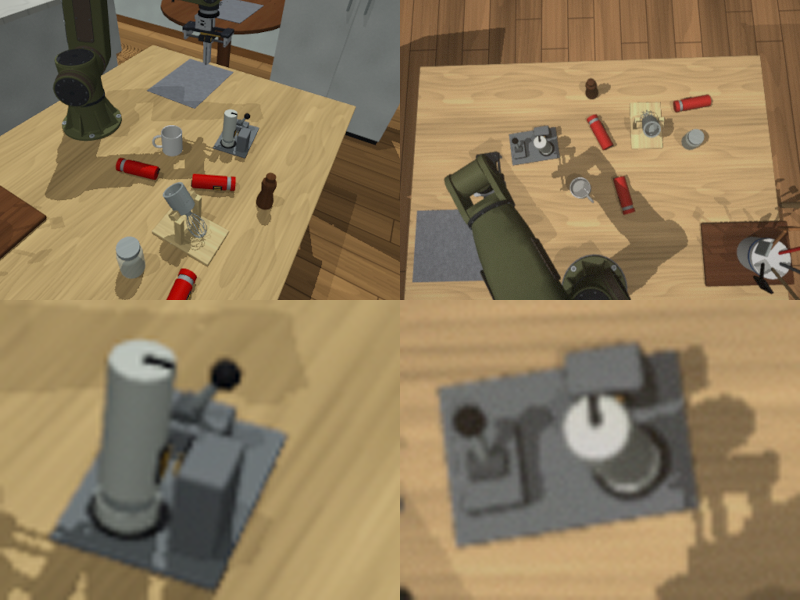

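The final view shows the motor upright and centred on the pad (bottom-left panel, 130,510). Its ridge points to the contact block, and the toggle ball has moved to the dock's +x side (225,375). The bystanders look unmoved.

```bash
python3 -c "
from cell import manip
print(manip.sign_off())"
```

```text
the job is handed in; nothing more can be done
None
```

The job is handed in: the motor unit is off the whisk and stands upright in the middle of the pad with its contacts facing the block. The toggle was then pushed over to its end stop, and the arm was backed clear at about 19.5 s.

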